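Close the ice canister: feel for the thread start, then screw the lid home

ROBOT

A 6-joint arm with a two-finger parallel gripper is mounted at the origin on a cart in front of the work surface, level with it; the furniture and walls round the work are solid. World frame = base frame: x ahead of the robot, y to its left, z up, the work surface at z = 0. Lengths are in m, angles in rad, forces in N, time in s.
With the tool pointing down it reaches from about 0.275 to 0.725 m from the base axis. Payload 15.9 kg.
Tool frame: the origin (TCP) lies on the centre line of the jaws, within the pads' length; the fingertips stand arm.nose_length ahead of it and the grasp point (between the pads) lies 3 mm ahead of it (arm.nose_length is the distance from the TCP to the fingertips, in m); z points along the fingers, y is the line along which they close (so a half turn about z gives the same grasp; the last joint's range is limited). The gripper opens to 85 mm and grips with 20 to 120 N. Pads are 22 mm wide; open, the fingers measure 114 mm over their backs; the gripper's body (76 mm by 85 mm) begins 54 mm behind the grasp point. The pads swing forward as they close: fully open they stand 13 mm farther back than shut.
Start: joints at [1.125, 0.213, -0.034, 1.323, 0, 1.571], TCP at [0.216, 0.451, 0.253] pointing down, gripper open.
Joint ranges: [-2.98, 2.98], [-0.74, 1.72], [-1.14, 1.35], [-2.1, 2.04], [-1.57, 1.44], [-3.14, 3.14]. Speed limits (rad/s): [1.89, 1.89, 2.39, 2.57, 3.14, 3.14].

INTERFACE

Orientations are given as a rotation vector (axis times angle).
In Python, from workcell import arm gives the robot as it stands. The module is installed in compiled form; this text tells all that it offers.
- The arm moves only by the tool jog_arm, never from a script. Its argument "rows" is a list of rows, each a list of 3 entries, a list of its own where there are three numbers: the finger opening in m, from 0 to 0.0854, then the shift along the world's x, y, z in m, then the turn about the world's z in degrees. A call has 1 to 8 rows; each row shifts and turns the commanded pose from where the row before left it; what a row does not reach is not made up. A row lasts 1/8 s, in which the tool goes at most 62.5 mm and 10.7 degrees, less where a joint would pass 70% of its speed; a pose out of reach is approached as far as the arm can. A call with a gripper value outside its range is refused whole. The fingers move at their own pace and stop on an object; "newtons" is the grip in N (left out, the last holds). Time passes only in rows, so rows that do not move let the fingers close. It gives the time, the measured TCP pose, the force, the opening and the grip force at its end, in the units of the state.
- arm.sense(): the state, without advancing time (a new reading comes with each control period).
- arm.snapshot(name): name is "side" or "top"; returns a dict with "pixels" (400x640x3 uint8, red, green, blue), "range_z" (400x640 float32, m along the optical axis (not along the pixel's ray), 0 where there is no reading), "K" (3x3 intrinsics, pixels), "position" and "attitude" of the camera in the world. Camera axes: x right, y down, z forward; pixel columns grow to the right and rows downward; lengths in m; the calibration is good to about 2 mm. A picture is of the moment at which its call begins.
- arm.job_done(): hands the job in; it is judged then, once.
The state is a dict: "time_s": time; "joints": joint angles; "qvel": joint speeds; "tau": joint torques, N m; "tool_pos": TCP position; "tool_rot": TCP orientation; "force": force on the tool from outside, world axes, zero at the start; "ft_torque": the same for the moment, N m; "opening": finger opening in m; "grip_force": force on a finger pad.
Only numpy, scipy, OpenCV 4.12 (cv2) and the standard library are available. Lean on these libraries where they do the work, as an engineer would, in place of code of your own. Each camera call takes 0.05 s, during which the arm holds its last target. There are 200 camera calls.

TASK

Close the steel ice canister: pick its black screw lid up off the slate coaster by the grip bar and set it on the mouth, turn it gently backward until the lugs drop into the thread starts, then screw it forward to its stop, so that it sits level and fully home with the seal pressed, and let go. Do not force it, do not shove, tip or twist the canister round, and leave the tumbler and the jigger standing where they are.

Things in the scene. Friction and masses are not known exactly. Their poses are not given: they have to be found in the camera images.
- lid_grip (a point): Middle of the upright black grip bar (58 long, 14 thick, 27 mm tall) on the axis of the black lid; x along the bar, z up. Lid 88 mm wide, 31 mm high under the bar, 0.2 to 0.3 kg; this point is 44.5 mm above the skirt's lower edge. Starts right way up on an 8 mm thick slate coaster that cannot slip. Inside: 4 lugs at 90 degrees, 1.2 mm play round the neck, and a sprung seal plate.
- canister_rim (a point): Centre of the open mouth of the steel ice canister, at the rim, 152 mm above the worktop, z up. Canister 112 mm wide, 2.3 to 3.1 kg, standing loose on rubber feet: a twist of 0.5 to 1 N m turns it. Neck 68 mm wide, tapered to 63 mm at the rim, with 4 thread ribs outside (76 mm over them). Lid and canister must not be forced together with over 60 N, lugs against stops included.
- canister_thread (a point): Point on the canister's axis level with the upper ends of the 4 ribs, 8 mm below the rim. The ribs start every 90 degrees, at a bearing that differs from canister to canister and is not given. Each falls 5.5 mm in 57 degrees clockwise seen from above and ends at an upright stop as high as its start, which blocks the lugs both above and below the rib; then a window of about 9 degrees where the lugs drop.
- canister_handle (a point): Middle of the upright grip of the canister's black ear handle, 81 mm out from its axis, 68 mm above its foot. Height of lid_grip above the rim: 29.5 to 36 mm while the lugs ride on ribs or stops (rising as the lid is turned backward, counter-clockwise from above, then falling off), 26.4 mm dropped on the seal, 22.7 mm home, some 60 to 75 degrees forward of the drop. Seal: 2.6 N, then 1.2 N per mm.
- tumbler: Glass tumbler with ice, 73 mm wide, 100 mm tall, loose; origin at the centre of its underside, z up.
- jigger: Brass double jigger standing upright, 47 mm wide, 101 mm tall, loose; origin at the centre of its underside, z up.
Things that resemble listed ones, but are neither listed nor needed, are in the scene too. Leave any red look-alike of the part that bears lid_grip alone. Of the things that look like the part that bears canister_rim, the larger one is meant.

How it is judged:
On the way:
1. the lid has dropped into the thread starts, level (horizontal distance between lid_grip and canister_rim below 0.003 m and angle between the z axis of lid_grip and the z axis of canister_rim, either way round below 0.04 rad and z of lid_grip in the frame of canister_rim below 0.0278 m), for 0.1 s.
At the end, for the whole second after the job is handed in: The lid is screwed home: the middle of its bar is 20.5 to 24.2 mm above the rim (only dropped: 26.4), within 3 mm of the canister's axis and 0.04 rad of level with it; the canister is upright, its handle within 30 mm and tumbler and jigger within 20 mm of where they were (horizontal distance between lid_grip and canister_rim below 0.003 m and angle between the z axis of lid_grip and the z axis of canister_rim, either way round below 0.04 rad and z of lid_grip in the frame of canister_rim between 0.0205 and 0.0242 m and angle between canister_rim's own z axis and vertical below 0.05 rad and distance of canister_handle from where it was at the start of the episode below 0.03 m and distance of each of tumbler, jigger from where it was at the start of the episode below 0.02 m); the robot touches nothing.
It fails at once if the lid and the canister are pushed together or pulled with over 60 N (contact force between lid and canister above 60 N).
It fails at once if the canister is shoved or twisted round by more than 30 mm at its handle (distance of canister_handle from where it was at the start of the episode above 0.03 m).
It fails at once if the canister is tipped by more than 0.12 rad (angle between canister_rim's own z axis and vertical above 0.12 rad).
It fails at once if the tumbler is shoved by more than 20 mm or tipped (distance of tumbler from where it was at the start of the episode above 0.02 m or angle between tumbler's own z axis and vertical above 0.2 rad).
It fails at once if the jigger is shoved by more than 20 mm or tipped (distance of jigger from where it was at the start of the episode above 0.02 m or angle between jigger's own z axis and vertical above 0.2 rad).
It also fails if it takes over 61 s, if anything falls off the work surface, if the arm or the gripper's body presses on something with over 40 N, if the wrist force passes 120 N, or if a joint passes its speed limit or range.

## Working session

There is one attempt and no reset: what is moved stays moved. The work goes in short steps, Python scripts to look and compute and a tool call to move; the robot and the scene stay as the last step left them, time stands still between calls to the robot, and variables do not carry over. Pictures are saved under pics/ and viewed, at most 10 in all, crops included, and the job is handed in when it is done.

Besides the shell and the picture viewer there is one more tool, called after "Request:" in YAML: its name, and indented under it one key for each argument. jog_arm: Moves the arm, as the interface text tells. Its arguments: {"type":"object","properties":{"rows":{"type":"array","items":{"type":"array"}},"newtons":{"type":"number"}},"required":["rows"]}

```bash
mkdir -p pics; cat > h.py <<'E'
import numpy as np, cv2
from scipy.spatial.transform import Rotation as R
from workcell import arm
def snap(n):
    s=arm.snapshot(n); p=np.array(s["position"]); a=np.array(s["attitude"],float)
    M=a if a.shape==(3,3) else R.from_rotvec(a).as_matrix() if a.size==3 else R.from_quat(a).as_matrix()
    z=s["range_z"]; K=np.array(s["K"]); v,u=np.mgrid[:400,:640]
    c=np.stack([(u-K[0,2])/K[0,0]*z,(v-K[1,2])/K[1,1]*z,z],-1)
    W=c@M.T+p; W[z==0]=np.nan
    return s["pixels"],W,s
def save(px,name): cv2.imwrite("pics/"+name,px[...,::-1])
E
python3 - <<'E'
from h import *
st=arm.sense(); print({k:np.round(v,3) for k,v in st.items()}, arm.nose_length)
ims=[]
for n in("top","side"):
    px,W,s=snap(n); save(px,n+"0.png"); np.savez("/tmp/%s0.npz"%n,px=px,W=W); print(n,s["position"],s["attitude"],s["K"][0])
E
```

```text
{'time_s': np.float64(0.0), 'joints': array([ 1.125,  0.213, -0.035,  1.324,  0.   ,  1.571]), 'qvel': array([-0.001, -0.001,  0.   , -0.001,  0.001,  0.002]), 'tau': array([ 2.0000e-03, -6.8617e+01,  4.8712e+01,  1.7000e-02,  0.0000e+00,
        0.0000e+00]), 'tool_pos': array([0.215, 0.451, 0.253]), 'tool_rot': array([-6.940e-01, -3.064e+00,  2.000e-03]), 'force': array([-0.823, -0.564,  0.221]), 'ft_torque': array([-0.019,  0.007, -0.016]), 'grip_force': np.float64(0.0), 'opening': np.float64(0.085)} 0.022
top [0.39733025 0.02684927 1.50852108] [-2.17114145  2.20560537 -0.09343559] [505.5626578    0.         312.28550182]
side [0.80636446 0.67297858 1.24490452] [-0.6215777  -2.85899318  0.8122555 ] [479.30544691   0.         316.25673633]
```

View pics/top0.png

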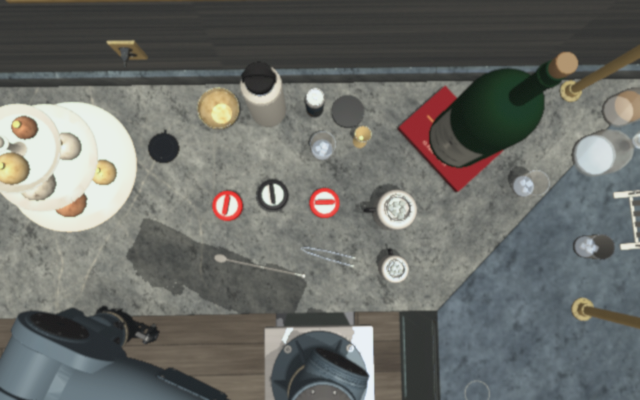

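View pics/side0.png

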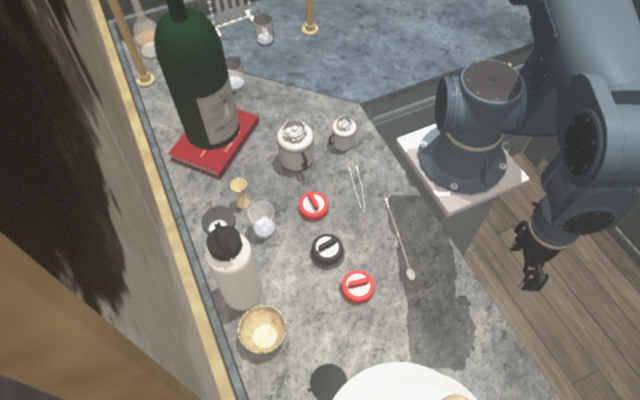

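The top view shows the black lid at about (273,195) with its bar nearly vertical in the image. The large canister is at (397,209) with its handle to the left at (367,210), the tumbler at (322,146) and the jigger at (362,136).

```bash
cat > m.py <<'E'
from h import *
for n,cl,cc in(("top",(273,195),(397,209)),("side",(327,250),(296,140))):
    d=np.load("/tmp/%s0.npz"%n); W=d["W"]; px=d["px"]
    c0=W[cl[1],cl[0]]; print(n,"lid c",c0.round(4))
    near=np.hypot(W[...,0]-c0[0],W[...,1]-c0[1])
    b=(near<.06)&(W[...,2]>.054)&(W[...,2]<.075); P=W[b]
    bar=P[:,:2]; m,(w,h),a=cv2.minAreaRect(bar.astype(np.float32)*1000)
    print(" bar n",len(P),"mean",P.mean(0).round(4),"rect",m,w,h,a)
    ev,V=np.linalg.eigh(np.cov(bar.T)); v=V[:,1]; print(" axis deg",np.degrees(np.arctan2(v[1],v[0])),np.sqrt(ev))
    t=(near<.06)&(W[...,2]>.030)&(W[...,2]<.046); e=cv2.minEnclosingCircle(W[t][:,:2].astype(np.float32)*1000); print(" lid disc",e, np.median(W[t][:,2]))
    q=W[cc[1],cc[0]]; r=(np.hypot(W[...,0]-q[0],W[...,1]-q[1])<.09)
    for lo,hi in((.147,.16),(.135,.147),(.12,.134),(.1,.12)):
        k=r&(W[...,2]>lo)&(W[...,2]<hi)
        if k.sum()>5: print(" can",lo,k.sum(),cv2.minEnclosingCircle(W[k][:,:2].astype(np.float32)*1000),W[k].mean(0).round(4))
    for (u,v) in ((cl,cc)): pass
pxt=np.load("/tmp/top0.npz")["px"]; pxs=np.load("/tmp/side0.npz")["px"]
im=np.hstack([cv2.resize(pxt[160:250,340:440],(400,360),interpolation=2),cv2.resize(pxs[100:190,250:350],(400,360),interpolation=2)])
save(im,"crop0.png")
E
python3 m.py
```

```text
top lid c [0.5354 0.1227 0.0644]
 bar n 97 mean [0.5398 0.1254 0.0649] rect (539.7139282226562, 125.5298080444336) 55.09100341796875 14.315056800842285 7.5493268966674805
 axis deg -173.12599611483117 [0.00406419 0.01614326]
 lid disc ((541.05126953125, 125.70306396484375), 44.446136474609375) 0.03887373900017432
 can 0.147 89 ((487.36822509765625, -222.39414978027344), 37.05744934082031) [ 0.4891 -0.2213  0.1509]
 can 0.135 223 ((487.6868896484375, -222.74560546875), 37.82381820678711) [ 0.485  -0.2214  0.1402]
 can 0.12 680 ((486.5948181152344, -221.050048828125), 53.91267013549805) [ 0.4868 -0.2203  0.1249]
 can 0.1 297 ((488.02276611328125, -211.14991760253906), 67.04429626464844) [ 0.4849 -0.2086  0.1145]
side lid c [0.5451 0.1382 0.0432]
 bar n 118 mean [0.5402 0.1273 0.0642] rect (539.2927856445312, 125.95664978027344) 57.10651397705078 15.93458366394043 6.106085777282715
 axis deg -173.6959160181269 [0.00440492 0.01655055]
 lid disc ((539.5056762695312, 126.008056640625), 45.849063873291016) 0.03890016465521651
 can 0.147 96 ((486.0281677246094, -219.7902374267578), 37.2677116394043) [ 0.486  -0.22    0.1509]
 can 0.135 200 ((485.7575988769531, -221.84852600097656), 38.77144241333008) [ 0.4851 -0.2212  0.1405]
 can 0.12 395 ((485.7584533691406, -220.35057067871094), 53.27540969848633) [ 0.4893 -0.2111  0.1256]
 can 0.1 268 ((491.5951232910156, -207.6189727783203), 63.66664123535156) [ 0.4976 -0.1889  0.1121]
```

View pics/crop0.png

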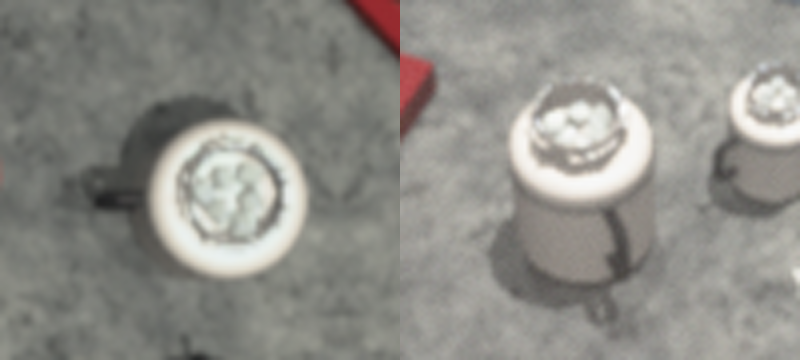

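Lid centre is about (0.540, 0.1257) with the bar at 6.7°, and the canister mouth is at about (0.4868, -0.221). The crop shows the neck but not the thread bearing. I'll go above the lid.

Request:
jog_arm:
  rows:
    - [0.04,[0.04,-0.04,-0.01],4]
    - [0.04,[0.04,-0.04,-0.01],4]
    - [0.04,[0.04,-0.04,-0.01],4]
    - [0.04,[0.04,-0.04,-0.01],4]
    - [0.04,[0.04,-0.04,-0.01],4]
    - [0.04,[0.04,-0.04,-0.02],4]
    - [0.04,[0.04,-0.04,-0.02],4]
    - [0.04,[0.04,-0.04,-0.02],4]
  newtons: 40

```text
time_s: 1.1
tool_pos: [0.5366, 0.1295, 0.1425]
tool_rot: [0.18, -3.136, -0.0]
force: [-0.2, 0.1, -0.0]
opening: 0.0403
grip_force: 0.0
```

```bash
cat > st.py <<'E'
from h import *
s=arm.sense(); r=R.from_rotvec(s["tool_rot"]).as_matrix()
print(round(float(s["time_s"]),2),s["tool_pos"].round(4) if hasattr(s["tool_pos"],'round') else s["tool_pos"],"ydir",np.degrees(np.arctan2(r[1,1],r[0,1])).round(2),"tz",r[:,2].round(3),"F",np.round(s["force"],2),"T",np.round(s["ft_torque"],2),"open",round(float(s["opening"]),4),"grip",s["grip_force"],"q",np.round(s["joints"],2),arm.nose_length)
E
python3 st.py
```

```text
1.1 [0.5366 0.1295 0.1425] ydir 96.58 tz [-0.  0. -1.] F [-0.15  0.06 -0.02] T [ 0.06  0.01 -0.02] open 0.0403 grip 0.0 q [ 0.24  0.36 -0.12  1.09  0.    0.12] 0.022
```

Request:
jog_arm:
  rows:
    - [0.04,[0.004,-0.004,-0.02],0]
    - [0.04,[0,0,-0.02],0]
    - [0.04,[0,0,-0.015],0]
    - [0.04,[0,0,-0.01],0]
    - [0.04,[0,0,-0.008],0]
    - [0.04,[0,0,0],0]

```text
time_s: 1.85
tool_pos: [0.5394, 0.1272, 0.0701]
tool_rot: [0.177, -3.136, 0.0]
force: [0.4, 0.3, -0.2]
opening: 0.0397
grip_force: 0.0
```

```bash
python3 st.py
```

```text
1.85 [0.5394 0.1272 0.0701] ydir 96.47 tz [-0. -0. -1.] F [ 0.38  0.25 -0.19] T [-0.02  0.03  0.01] open 0.0397 grip 0.0 q [ 0.23  0.42 -0.22  0.93  0.    0.12] 0.022
```

Request:
jog_arm:
  rows:
    - [0.04,[0.001,-0.0015,-0.004],0]
    - [0.03,[0,0,0],0]
    - [0.02,[0,0,0],0]
    - [0.005,[0,0,0],0]
    - [0.005,[0,0,0],0]
    - [0.005,[0,0,0],0]
  newtons: 60

```text
time_s: 2.6
tool_pos: [0.5409, 0.1257, 0.0666]
tool_rot: [-0.177, 3.136, 0.0]
force: [0.9, -0.1, 5.2]
opening: 0.0124
grip_force: 61.7
```

```bash
python3 st.py
```

```text
2.6 [0.5409 0.1257 0.0666] ydir 96.46 tz [ 0.001  0.    -1.   ] F [ 0.94 -0.05  5.25] T [ 0.06 -0.16  0.02] open 0.0124 grip 61.67930245399475 q [ 0.23  0.43 -0.22  0.92 -0.    0.12] 0.022
```

Request:
jog_arm:
  rows:
    - [0.005,[0,0,0.01],0]
    - [0.005,[0,0,0.03],0]
    - [0.005,[0,0,0.045],0]
    - [0.005,[0,0,0.045],0]
    - [0.005,[0,0,0.03],0]
    - [0.005,[0,0,0.015],0]
    - [0.005,[0,0,0],0]
    - [0.005,[0,0,0],0]

```text
time_s: 3.6
tool_pos: [0.54, 0.1255, 0.2399]
tool_rot: [0.177, -3.135, 0.001]
force: [-0.2, 0.2, -1.6]
opening: 0.0129
grip_force: 60.8
```

Request:
jog_arm:
  rows:
    - [0.005,[-0.004,-0.02,0],0]
    - [0.005,[-0.007,-0.05,0],0]
    - [0.005,[-0.01,-0.06,0],0]
    - [0.005,[-0.01,-0.06,0],0]
    - [0.005,[-0.009,-0.06,0],0]
    - [0.005,[-0.007,-0.05,0],0]
    - [0.005,[-0.005,-0.035,0],0]
    - [0.005,[-0.002,-0.012,0],0]

```text
time_s: 4.6
tool_pos: [0.4852, -0.2236, 0.2405]
tool_rot: [0.173, -3.136, -0.001]
force: [0.8, 0.6, -1.5]
opening: 0.0126
grip_force: 60.8
```

```bash
python3 st.py; cat > look.py <<'E'
from h import *
import sys
o=[]
for n,(x,y) in (("top",(340,140)),("side",(225,60))):
    px,W,s=snap(n); np.savez("/tmp/%s1.npz"%n,px=px,W=W); o.append(cv2.resize(px[y:y+140,x:x+140],(400,400),interpolation=2))
save(np.hstack(o),sys.argv[1])
E
python3 look.py look1.png
```

```text
4.6 [ 0.4852 -0.2236  0.2405] ydir 96.3 tz [-0.001  0.    -1.   ] F [ 0.83  0.58 -1.48] T [ 0.07 -0.01  0.01] open 0.0126 grip 60.814772844314575 q [-0.43  0.29  0.03  1.32 -0.   -0.54] 0.022
```

View pics/look1.png

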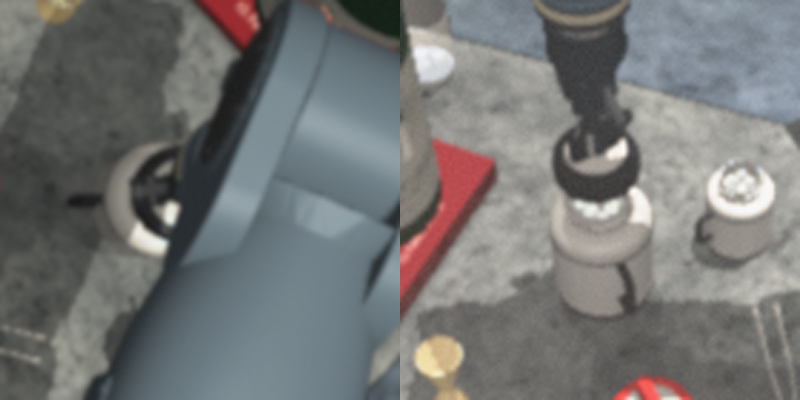

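The lid is held level over the canister mouth. I'll measure the lid-to-canister offset in the same side frame using cylinder fits.

```bash
cat > fit.py <<'E'
from h import *
from scipy.optimize import least_squares
W=np.load("/tmp/side1.npz")["W"].reshape(-1,3)
def fit(lo,hi,r,c,tol=.012):
    P=W[(W[:,2]>lo)&(W[:,2]<hi)]; c=np.array(c,float)
    for t in (tol,.006,.004):
        d=np.hypot(*(P[:,:2]-c).T)-r; Q=P[abs(d)<t]
        f=least_squares(lambda p:np.hypot(*(Q[:,:2]-p).T)-r,c,loss="soft_l1",f_scale=.001); c=f.x
    return c.round(4),len(Q),np.std(f.fun).round(4)
print("lid",fit(.186,.206,.044,(.485,-.222)))
print("can",fit(.03,.10,.056,(.487,-.221)))
P=W[(np.hypot(W[:,0]-.487,W[:,1]+.221)<.05)&(W[:,2]>.165)&(W[:,2]<.222)]
d=np.hypot(P[:,0]-.486,P[:,1]+.223);
for z in np.arange(.17,.222,.004):
    k=(P[:,2]>=z)&(P[:,2]<z+.004); print(z.round(3),k.sum(),end="; ")
E
python3 fit.py
```

```text
lid (array([ 0.4838, -0.226 ]), 144, np.float64(0.0014))
can (array([ 0.4848, -0.224 ]), 419, np.float64(0.0014))
0.17 0; 0.174 0; 0.178 2; 0.182 12; 0.186 30; 0.19 29; 0.194 26; 0.198 28; 0.202 34; 0.206 65; 0.21 184; 0.214 121; 0.218 12;
```

Request:
jog_arm:
  rows:
    - [0.005,[0.001,0.002,-0.008],0]
    - [0.005,[0,0,-0.01],0]
    - [0.005,[0,0,-0.006],0]
    - [0.005,[0,0,-0.004],0]
    - [0.005,[0,0,-0.003],0]
    - [0.005,[0,0,-0.002],0]
    - [0.005,[0,0,0],0]

```text
time_s: 5.58
tool_pos: [0.4876, -0.2194, 0.2083]
tool_rot: [-0.177, 3.137, -0.0]
force: [-0.7, -0.2, -1.7]
opening: 0.0126
grip_force: 60.8
```

```bash
python3 st.py
```

```text
5.58 [ 0.4876 -0.2194  0.2083] ydir 96.45 tz [ 0. -0. -1.] F [-0.68 -0.16 -1.7 ] T [ 0.01 -0.06  0.04] open 0.0126 grip 60.78436017036438 q [-0.42  0.3  -0.04  1.24  0.   -0.54] 0.022
```

```bash
python3 - <<'E'
from h import *
px,W,s=snap("side"); np.savez("/tmp/side1.npz",px=px,W=W)
E
sed -i 's/fit(.186,.206/fit(.158,.176/;/^P=W\[(np.hypot/,$d' fit.py; python3 fit.py; python3 st.py
```

```text
lid (array([ 0.4861, -0.2217]), 122, np.float64(0.0016))
can (array([ 0.4848, -0.2241]), 420, np.float64(0.0015))
5.62 [ 0.4876 -0.2195  0.2084] ydir 96.45 tz [ 0. -0. -1.] F [ 0.01 -1.07 -1.35] T [ 0.02 -0.04 -0.02] open 0.0123 grip 60.784149169921875 q [-0.42  0.3  -0.04  1.24 -0.   -0.54] 0.022
```

Request:
jog_arm:
  rows:
    - [0.005,[-0.001,-0.002,0],0]
    - [0.005,[0,0,0],0]
    - [0.005,[0,0,-0.002],0]
    - [0.005,[0,0,-0.002],0]
    - [0.005,[0,0,0],0]

```text
time_s: 6.25
tool_pos: [0.4865, -0.2213, 0.2041]
tool_rot: [0.177, -3.136, -0.0]
force: [0.1, 0.4, -2.2]
opening: 0.0123
grip_force: 60.8
```

```bash
python3 st.py
```

```text
6.25 [ 0.4865 -0.2213  0.2041] ydir 96.46 tz [-0.  0. -1.] F [ 0.07  0.38 -2.18] T [ 0.01  0.04 -0.06] open 0.0123 grip 60.7837700843811 q [-0.43  0.3  -0.05  1.23 -0.   -0.54] 0.022
```

Request:
jog_arm:
  rows:
    - [0.005,[0,0,-0.0015],0]
    - [0.005,[0,0,-0.0015],0]
    - [0.005,[0,0,0],0]

```text
time_s: 6.62
tool_pos: [0.4865, -0.2213, 0.2012]
tool_rot: [0.177, -3.136, -0.0]
force: [0.7, 0.3, -2.2]
opening: 0.0131
grip_force: 60.8
```

Request:
jog_arm:
  rows:
    - [0.005,[0,0,-0.001],0]
    - [0.005,[0,0,-0.001],0]
    - [0.005,[0,0,0],0]

```text
time_s: 7.0
tool_pos: [0.4866, -0.2214, 0.1994]
tool_rot: [-0.177, 3.136, -0.0]
force: [-0.1, 0.1, -0.3]
opening: 0.0127
grip_force: 61.2
```

Request:
jog_arm:
  rows:
    - [0.005,[0,0,-0.001],0]
    - [0.005,[0,0,0],0]
    - [0.005,[0,0,0],0]

```text
time_s: 7.38
tool_pos: [0.4869, -0.2215, 0.199]
tool_rot: [-0.177, 3.135, -0.001]
force: [-1.5, 0.8, 7.4]
opening: 0.0126
grip_force: 62.4
```

```bash
python3 st.py
```

```text
7.38 [ 0.4869 -0.2215  0.199 ] ydir 96.46 tz [ 0.001 -0.001 -1.   ] F [-1.47  0.84  7.42] T [0.19 0.38 0.02] open 0.0126 grip 62.364009618759155 q [-0.43  0.3  -0.06  1.21  0.   -0.54] 0.022
```

Request:
jog_arm:
  rows:
    - [0.005,[0,0,0.0002],2]
    - [0.005,[0,0,0.0002],2]
    - [0.005,[0,0,0.0002],2]
    - [0.005,[0,0,0.0002],2]

```text
time_s: 7.88
tool_pos: [0.4869, -0.2216, 0.1997]
tool_rot: [-0.396, 3.115, -0.001]
force: [0.6, 0.2, 5.8]
opening: 0.0129
grip_force: 62.0
```

```bash
python3 st.py
```

```text
7.88 [ 0.4869 -0.2216  0.1997] ydir 104.5 tz [ 0.001 -0.001 -1.   ] F [0.62 0.15 5.76] T [ 0.1   0.09 -0.26] open 0.0129 grip 62.03205943107605 q [-0.43  0.3  -0.06  1.21  0.   -0.68] 0.022
```

Force is constant, so the lugs are riding up the ribs as expected. I'll continue.

Request:
jog_arm:
  rows:
    - [0.005,[0,0,0.0002],2]
    - [0.005,[0,0,0.0002],2]
    - [0.005,[0,0,0.0002],2]
    - [0.005,[0,0,0.0002],2]

```text
time_s: 8.38
tool_pos: [0.4869, -0.2215, 0.2005]
tool_rot: [-0.613, 3.08, -0.001]
force: [0.0, 1.5, 6.0]
opening: 0.0127
grip_force: 62.0
```

Request:
jog_arm:
  rows:
    - [0.005,[0,0,0.0002],2]
    - [0.005,[0,0,0.0002],2]
    - [0.005,[0,0,0.0001],2]

```text
time_s: 8.75
tool_pos: [0.4869, -0.2214, 0.2007]
tool_rot: [-0.775, 3.044, -0.001]
force: [1.7, -0.9, 3.9]
opening: 0.0127
grip_force: 61.7
```

Request:
jog_arm:
  rows:
    - [0.005,[0,0,0.0001],2]
    - [0.005,[0,0,0.0001],2]

```text
time_s: 9.0
tool_pos: [0.4866, -0.2214, 0.2005]
tool_rot: [0.881, -3.015, 0.0]
force: [1.6, -1.0, 0.1]
opening: 0.0129
grip_force: 61.1
```

Request:
jog_arm:
  rows:
    - [0.005,[0,0,0],1.5]
    - [0.005,[0,0,0],1.5]

```text
time_s: 9.25
tool_pos: [0.4862, -0.2212, 0.2002]
tool_rot: [0.959, -2.991, -0.001]
force: [0.3, 0.6, -1.8]
opening: 0.0124
grip_force: 60.9
```

The force vanished, so the lugs are past the rib ends. I'll lower at this angle.

Request:
jog_arm:
  rows:
    - [0.005,[0,0,-0.001],0.5]
    - [0.005,[0,0,-0.001],0]

```text
time_s: 9.5
tool_pos: [0.4864, -0.2213, 0.1984]
tool_rot: [0.97, -2.988, -0.001]
force: [0.2, 0.4, -0.9]
opening: 0.0126
grip_force: 60.9
```

```bash
python3 st.py
```

```text
9.5 [ 0.4864 -0.2213  0.1984] ydir 125.96 tz [-0.  0. -1.] F [ 0.24  0.37 -0.89] T [0.22 0.   0.02] open 0.0126 grip 60.93295454978943 q [-0.43  0.3  -0.06  1.21  0.   -1.05] 0.022
```

Request:
jog_arm:
  rows:
    - [0.005,[0,0,-0.001],0]
    - [0.005,[0,0,-0.001],0]
    - [0.005,[0,0,0],0]

```text
time_s: 9.88
tool_pos: [0.4864, -0.2214, 0.1964]
tool_rot: [0.969, -2.988, -0.0]
force: [-0.9, 1.1, -3.5]
opening: 0.0127
grip_force: 60.7
```

Request:
jog_arm:
  rows:
    - [0.005,[0,0,-0.001],0]
    - [0.005,[0,0,-0.001],0]
    - [0.005,[0,0,0],0]

```text
time_s: 10.25
tool_pos: [0.4866, -0.2214, 0.1945]
tool_rot: [0.97, -2.988, 0.0]
force: [-0.1, -0.5, -2.2]
opening: 0.0126
grip_force: 60.7
```

Request:
jog_arm:
  rows:
    - [0.005,[0,0,-0.001],0]
    - [0.005,[0,0,-0.001],0]
    - [0.005,[0,0,0],0]

```text
time_s: 10.62
tool_pos: [0.4866, -0.2214, 0.1925]
tool_rot: [0.97, -2.988, -0.0]
force: [1.2, -0.5, -1.9]
opening: 0.0124
grip_force: 60.8
```

Request:
jog_arm:
  rows:
    - [0.005,[0,0,-0.001],0]
    - [0.005,[0,0,0],0]

```text
time_s: 10.88
tool_pos: [0.4867, -0.2214, 0.1917]
tool_rot: [-0.97, 2.988, -0.0]
force: [0.5, 0.4, 1.3]
opening: 0.0124
grip_force: 61.3
```

The lid has dropped onto the seal at about the expected height. I'll screw forward while following the descent.

Request:
jog_arm:
  rows:
    - [0.005,[0,0,-0.0005],0]
    - [0.005,[0,0,-0.0002],-3]
    - [0.005,[0,0,-0.0002],-3]
    - [0.005,[0,0,-0.0002],-3]
    - [0.005,[0,0,-0.0002],-3]

```text
time_s: 11.5
tool_pos: [0.4869, -0.2214, 0.1906]
tool_rot: [-0.65, 3.073, -0.001]
force: [0.8, 0.6, 2.9]
opening: 0.0126
grip_force: 61.4
```

```bash
python3 st.py
```

```text
11.5 [ 0.4869 -0.2214  0.1906] ydir 113.87 tz [ 0.001 -0.    -1.   ] F [0.78 0.58 2.94] T [ 0.09 -0.2   0.12] open 0.0126 grip 61.41547679901123 q [-0.43  0.3  -0.08  1.19  0.   -0.84] 0.022
```

Request:
jog_arm:
  rows:
    - [0.005,[0,0,-0.0002],-3]
    - [0.005,[0,0,-0.0002],-3]
    - [0.005,[0,0,-0.0002],-3]
    - [0.005,[0,0,-0.0002],-3]

```text
time_s: 12.0
tool_pos: [0.4869, -0.2215, 0.1899]
tool_rot: [-0.325, 3.124, -0.001]
force: [1.0, -0.2, 3.7]
opening: 0.013
grip_force: 61.5
```

```bash
python3 st.py
```

```text
12.0 [ 0.4869 -0.2215  0.1899] ydir 101.87 tz [ 0.001 -0.    -1.   ] F [ 0.98 -0.25  3.74] T [ 0.02 -0.21  0.08] open 0.013 grip 61.52687430381775 q [-0.43  0.3  -0.08  1.19  0.   -0.63] 0.022
```

Request:
jog_arm:
  rows:
    - [0.005,[0,0,-0.0003],-3]
    - [0.005,[0,0,-0.0002],-3]
    - [0.005,[0,0,-0.0003],-3]
    - [0.005,[0,0,-0.0002],-3]

```text
time_s: 12.5
tool_pos: [0.487, -0.2215, 0.1889]
tool_rot: [0.004, 3.14, -0.001]
force: [0.9, 0.1, 3.9]
opening: 0.013
grip_force: 61.7
```

```bash
python3 st.py
```

```text
12.5 [ 0.487  -0.2215  0.1889] ydir 89.87 tz [ 0.001 -0.    -1.   ] F [0.86 0.15 3.91] T [-0.06 -0.25  0.12] open 0.013 grip 61.671777963638306 q [-0.43  0.3  -0.08  1.19  0.   -0.42] 0.022
```

Request:
jog_arm:
  rows:
    - [0.005,[0,0,-0.0002],-3]
    - [0.005,[0,0,-0.0002],-3]
    - [0.005,[0,0,-0.0002],-3]
    - [0.005,[0,0,-0.0001],-3]

```text
time_s: 13.0
tool_pos: [0.4871, -0.2216, 0.1883]
tool_rot: [0.332, 3.123, -0.001]
force: [0.9, -0.2, 5.1]
opening: 0.0127
grip_force: 61.8
```

```bash
python3 st.py
```

```text
13.0 [ 0.4871 -0.2216  0.1883] ydir 77.87 tz [ 0.001 -0.001 -1.   ] F [ 0.91 -0.19  5.1 ] T [-0.07 -0.18  0.18] open 0.0127 grip 61.775150299072266 q [-0.43  0.3  -0.08  1.19  0.   -0.22] 0.022
```

Request:
jog_arm:
  rows:
    - [0.005,[0,0,-0.0001],-3]
    - [0.005,[0,0,-0.0001],-3]

```text
time_s: 13.25
tool_pos: [0.4871, -0.2216, 0.1882]
tool_rot: [0.495, 3.101, -0.001]
force: [1.1, 0.2, 5.7]
opening: 0.0125
grip_force: 61.8
```

```bash
python3 st.py
```

```text
13.25 [ 0.4871 -0.2216  0.1882] ydir 71.87 tz [ 0.001 -0.001 -1.   ] F [1.12 0.25 5.75] T [-0.12 -0.19  0.17] open 0.0125 grip 61.80275917053223 q [-0.43  0.3  -0.08  1.19  0.   -0.11] 0.022
```

Request:
jog_arm:
  rows:
    - [0.005,[0,0,0],-2]
    - [0.005,[0,0,0],-2]

```text
time_s: 13.5
tool_pos: [0.4871, -0.2216, 0.1882]
tool_rot: [0.602, 3.082, -0.001]
force: [1.5, 0.0, 5.0]
opening: 0.0128
grip_force: 61.8
```

```bash
python3 st.py
```

```text
13.5 [ 0.4871 -0.2216  0.1882] ydir 67.9 tz [ 0.001 -0.001 -1.   ] F [1.53 0.02 4.98] T [-0.16 -0.16  0.12] open 0.0128 grip 61.79999113082886 q [-0.43  0.3  -0.08  1.19 -0.   -0.04] 0.022
```

Request:
jog_arm:
  rows:
    - [0.005,[0,0,0],-2]
    - [0.005,[0,0,0],-1]

```text
time_s: 13.75
tool_pos: [0.4871, -0.2216, 0.1882]
tool_rot: [0.682, 3.065, -0.001]
force: [1.4, -0.8, 4.5]
opening: 0.0124
grip_force: 61.8
```

```bash
python3 st.py
```

```text
13.75 [ 0.4871 -0.2216  0.1882] ydir 64.92 tz [ 0.001 -0.001 -1.   ] F [ 1.38 -0.82  4.53] T [-0.2  -0.22  0.16] open 0.0124 grip 61.810280084609985 q [-0.43  0.3  -0.08  1.19 -0.    0.01] 0.022
```

Request:
jog_arm:
  rows:
    - [0.005,[0,0,0],-1.5]
    - [0.005,[0,0,0],-1.5]

```text
time_s: 14.0
tool_pos: [0.4869, -0.2217, 0.1882]
tool_rot: [0.761, 3.047, -0.001]
force: [-1.0, -0.3, 5.5]
opening: 0.0125
grip_force: 62.7
```

```bash
python3 st.py
```

```text
14.0 [ 0.4869 -0.2217  0.1882] ydir 61.94 tz [ 0.001 -0.001 -1.   ] F [-1.04 -0.26  5.45] T [-0.31  0.23  0.84] open 0.0125 grip 62.685524225234985 q [-0.43  0.3  -0.08  1.19 -0.    0.06] 0.022
```

Request:
jog_arm:
  rows:
    - [0.005,[0,0,0],-1.5]
    - [0.005,[0,0,0],-1.5]

```text
time_s: 14.25
tool_pos: [0.4868, -0.2215, 0.1881]
tool_rot: [0.84, 3.026, -0.001]
force: [-1.7, 0.3, 6.6]
opening: 0.0128
grip_force: 65.4
```

```bash
python3 st.py
```

```text
14.25 [ 0.4868 -0.2215  0.1881] ydir 58.97 tz [ 0.001 -0.001 -1.   ] F [-1.66  0.28  6.64] T [-0.13  0.35  1.22] open 0.0128 grip 65.41579842567444 q [-0.43  0.3  -0.08  1.19 -0.    0.11] 0.022
```

The torque jumped to 1.2 N m at about 64°, so the lid is at its stop. I'll relieve the torque and release.

Request:
jog_arm:
  rows:
    - [0.005,[0,0,0],2.5]
    - [0.005,[0,0,0.0003],0]
    - [0.015,[0,0,0],0]
    - [0.025,[0,0,0],0]
    - [0.035,[0,0,0],0]
    - [0.035,[0,0,0],0]
  newtons: 30

```text
time_s: 15.0
tool_pos: [0.4866, -0.2214, 0.1878]
tool_rot: [-0.775, -3.045, -0.0]
force: [-0.3, 0.0, -0.9]
opening: 0.0353
grip_force: 0.0
```

Request:
jog_arm:
  rows:
    - [0.035,[0,0,0.01],0]
    - [0.035,[0,0,0.03],0]
    - [0.035,[0,0,0.04],0]
    - [0.035,[0,0,0.05],0]
    - [0.035,[-0.01,0.05,0.02],0]
    - [0.035,[-0.02,0.055,0],0]
    - [0.035,[-0.02,0.055,0],0]
    - [0.035,[-0.02,0.055,0],0]

```text
time_s: 16.0
tool_pos: [0.4156, -0.0049, 0.3387]
tool_rot: [0.775, 3.043, 0.001]
force: [0.4, 0.6, -1.0]
opening: 0.035
grip_force: 0.0
```

```bash
python3 st.py; python3 look.py look2.png; python3 - <<'E'
from h import *
from scipy.optimize import least_squares
W0=np.load("/tmp/side0.npz")["W"].reshape(-1,3)
W=np.load("/tmp/side1.npz")["W"].reshape(-1,3)
k=(np.hypot(W[:,0]-.4868,W[:,1]+.2213)<.06)
T=W[k&(W[:,2]>.18)&(W[:,2]<.20)]; print("bar top z",np.median(T[:,2]),"mean",T.mean(0).round(4),len(T))
D=W[k&(W[:,2]>.150)&(W[:,2]<.172)&(np.hypot(W[:,0]-.4868,W[:,1]+.2213)<.04)]; A=np.c_[D[:,:2]-[.4868,-.2213],np.ones(len(D))]; print("lid top plane",least_squares(lambda p:A@p-D[:,2],[0,0,.16],loss="soft_l1",f_scale=.001).x.round(4),len(D))
for w in (W0,W):
    h=w[(w[:,2]>.04)&(w[:,2]<.1)&(np.hypot(w[:,0]-.4868,w[:,1]+.2213)>.065)&(np.hypot(w[:,0]-.4868,w[:,1]+.2213)<.1)]; print("handle",h.mean(0).round(4),len(h))
E
```

```text
16.0 [ 0.4156 -0.0049  0.3387] ydir 61.43 tz [ 0.001  0.    -1.   ] F [ 0.39  0.57 -0.97] T [ 0.04 -0.02 -0.  ] open 0.035 grip 0.0 q [-0.01  0.04 -0.02  1.51  0.    0.49] 0.022
bar top z 0.18701205579062585 mean [ 0.4857 -0.2199  0.1869] 92
lid top plane [-0.0137 -0.0164  0.1622] 320
handle [ 0.4879 -0.1414  0.0761] 55
handle [ 0.491  -0.1406  0.0751] 48
```

View pics/look2.png

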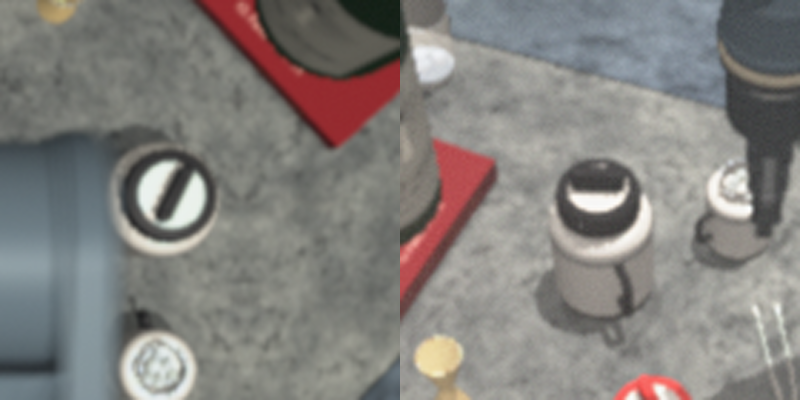

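The lid is seated level: bar top reads 0.187 m, which matches home given the earlier bias. The handle has moved only about 3 mm and the gripper is clear.

```bash
python3 -c "
from workcell import arm
print(arm.job_done())"
```

```text
the job is handed in; nothing more can be done
None
```

The lid is screwed onto the canister to its stop and released, measuring level and fully home with the handle moved only about 3 mm; I handed the job in at about 16 s, and no verdict was returned.

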